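# Load a power board into the test fixture

### The arm

A 7-joint arm with a two-finger parallel gripper is mounted at the origin on the work surface. World frame = base frame: x ahead of the robot, y to its left, z up, the work surface at z = 0. Lengths are in mm, angles in degrees, forces in N, time in s.
With the tool pointing down it reaches from about 425 to 975 mm from the base axis. Payload 16.7 kg.
Tool frame: the origin (TCP) lies between the finger pads; the fingertips stand ahead of it and the grasp point (between the pads) lies 3 mm ahead of it (arm.tip_reach is the z of the fingertips in the tool frame, in mm); z points along the fingers, y is the direction in which the jaws open and shut (so a half turn about z gives the same grasp; the last joint's range is limited). The gripper opens to 85 mm and grips with 20 to 120 N. Pads are 22 mm wide; open, the fingers measure 114 mm over their backs; the gripper's body (76 mm by 85 mm) begins 54 mm behind the grasp point. The pads swing forward as they close: fully open they stand 13 mm farther back than shut.
Start: joints at [-72.909, 24.414, 4.234, 92.017, -1.954, 63.644, -3.845], TCP at [292.264, 608.407, 253.302] pointing down, gripper open.
Joint ranges: [-163.25, 163.25], [-28.42, 122.38], [-70.27, 78.77], [12.13, 141.07], [-58.53, 238.53], [9.26, 117.41], [-156.51, 156.51]. Speed limits (degrees/s): [108.29, 108.29, 136.94, 136.94, 172.46, 172.46, 172.46].

### API

Orientations are given as [roll, pitch, yaw] about the fixed x, y, z axes, in that order (R = Rz(yaw) Ry(pitch) Rx(roll)).
In Python, from rig import arm, move_gripper, kinematics, cams, telemetry gives the robot as it stands. Calls block until the motion is done:
- arm.goto(position, orientation): joint-space move of the TCP to a pose.
- arm.line_to(position, ori=None, speed=150): straight line of the TCP; ori=None keeps the orientation; speed is the mean speed in mm/s.
- arm.goto_joints(angles): joint-space move.
- move_gripper(opening, force=None): finger opening in mm; force is the grip in N (None keeps the last); returns when the fingers have stopped.
- arm.wait(seconds).
- kinematics.solve_ik(position, orientation): joint angles nearest the present ones, or None.
- cams.capture(name): name is "scene" or "top" or "wrist"; returns (picture, depth): 384x512x3 uint8, red, green, blue; 384x512 float32, mm along the optical axis (not along the pixel's ray), 0 where there is no reading.
- cams.get_calibration(name): a dict with "camera_matrix" (3x3 intrinsics, pixels), "dist" ([k1, k2, p1, p2, k3] as OpenCV has them; the pictures are not rectified), "position" and "orientation" of the camera in the world; the wrist camera has in their place "T_tool_cam" (4x4, takes a point from camera to tool coordinates, whose origin is the TCP and whose axes are the flange's). Camera axes: x right, y down, z forward; pixel columns grow to the right and rows downward; lengths in mm; the calibration is good to about 2 mm. A picture is of the moment at which its call begins: read the wrist's pose just before it. get_calibration takes no time and is no camera call.
A pose or a line that the arm cannot do raises arm.IKError and nothing moves.
- arm.sign_off(): hands the job in, once; it reports no verdict.
Trained networks look in the newest picture that a camera, given by its name, has taken for a name from the list of things; names that differ only in an ending like _2 or _b are one class to them, and where a whole thing is asked for, a point or a joint stands for the part that bears it (a point fixed in the world has none). Each returns a list of dicts, best first, with "confidence" (0 to 1); they miss things now and then, are a little off and sometimes report something else, mostly with a low value. They report only what shows in the picture. A call takes as long as a camera call. They do not tell look-alikes from the thing itself.
- cams.spot_in(query, camera): "rect" ([left, top, right, bottom] in pixels, round what is visible of it).
- cams.tip_of(query, camera): "xy" ([column, row] in pixels: a listed point, or the origin of a listed thing).
Readings, each from a call of its own:
- telemetry.current_time_s(): time.
- telemetry.current_joints(): joint angles.
- telemetry.current_joint_velocities(): joint speeds.
- telemetry.current_effort(): joint torques, N m.
- telemetry.current_ee_pos(): TCP position.
- telemetry.current_ee_rot(): TCP orientation.
- telemetry.current_contact_force(): force on the tool from outside, world axes, zero at the start.
- telemetry.current_moment(): the same for the moment, N m.
- telemetry.current_width(): finger opening in mm.
Only numpy, scipy, OpenCV 4.12 (cv2) and the standard library are available. Lean on these libraries where they do the work, as an engineer would, in place of code of your own. Each camera call takes 0.05 s, during which the arm holds its last target. There are 200 camera calls.

### The job

Load the circuit board with the heat sink into the test fixture: lower it over the two locating pins, each hole over the pin of its own size, until it lies flat on its rests, without letting it drop. Then swing the fixture's open gate down until it is fully shut, and leave everything else on the bench where it is.

Things in the scene. Friction and masses are not known exactly. Their poses are not given: they have to be found in the camera images.
- board: Loose circuit board 150 (x) x 90 (y) x 3.2 mm, 0.2 kg, flat on the bench, parts up; origin: centre of its underside, z up. Large hole in the corner -x -y, small hole in the corner +x +y; terminal block (19 mm high) at the -x end, two round capacitors (21 mm) at the +x end. Seated, its axes are parallel to the fixture's and its origin is at (0, 10, 68) mm in the fixture's frame.
- heat_sink (a point): Centre of the top of the board's aluminium finned heat sink, 36 mm along the board's x, 50 mm along its y, at (0, 0, 33) mm in the board's frame, its foot on the board. Grip it across the 36 mm: for 35 mm on either side (|x| 18 to 53 mm) the board carries only flat parts up to 3 mm high.
- hole_large (a point): Centre of the board's 11 mm hole, at the underside; at (-64, -34, 0) mm in the board's frame, beside the terminal block.
- hole_small (a point): Centre of the board's 8 mm hole, at the underside; at (64, 34, 0) mm in the board's frame.
- fixture: Test fixture fixed to the bench: grey case 250 (x) x 240 (y) mm, its black deck 60 mm above the bench. Origin: centre of its underside, z up; the gate is hinged along its -y side. The board rests on pads and pin flanges 68 mm above the origin. Hinge pillars 108 mm high at x = +-104, y = -105 mm; two dark gate stops 93 mm high at x = +-86, y = 75 mm, 10 mm thick.
- pin_large (a point): Upright 9 mm steel pin, for the 11 mm hole; the point is on its axis at the height where the board's underside rests. The pin rises 17 mm above it: full width for 10 mm, then a tapered nose. At (-64, -24, 68) mm in the fixture's frame.
- pin_small (a point): Upright 6 mm steel pin, for the 8 mm hole, equally tall and tapered; the point is on its axis at the height where the board's underside rests. At (64, 44, 68) mm in the fixture's frame.
- gate (a joint): Angle of the gate about its hinge: 0 = shut (level, on its stops), grows as it opens, about 1.6 = upright on the fixture's -y side. Stiff hinge, no spring: it stays where it is left; 2 to 5 N at the free end moves it. Aluminium plate 184 mm wide (along the hinge), 10 mm thick, with a window that passes the heat sink.
- gate_hinge (a point): Middle of the hinge axis, which is parallel to the fixture's x axis and lies in the gate's mid-plane, at (0, -105, 98) mm in the fixture's frame.
- gate_tab (a point): Outer end of the black finger tab (100 mm wide, 20 mm long) at the gate's free end, in the mid-plane, 206 mm from the hinge axis; moves with the gate, goes over to the fixture's +y side as it shuts. The plate is solid and its outer face (top when shut) flat from 152 to 186 mm from the axis. Push rods on its inner side reach 26 mm from the mid-plane, 1 mm short of a seated board.
- multimeter: Bystander, to be left where it is: hand-held multimeter, 160 x 78 x 40 mm, lying flat; origin at the centre of its underside.
- tray: Bystander, to be left where it is: black divided parts tray, 100 x 160 x 28 mm; origin at the centre of its underside.
- solder_spool: Bystander, to be left where it is: solder spool on a dark steel stand, 110 x 90 mm, 91 mm high; origin at the centre of its underside.
- tip_cleaner: Bystander, to be left where it is: round steel tin with brass wool, 80 mm across, 48 mm high; origin at the centre of its underside.
- spray_can: Bystander, to be left where it is: spray can, 52 mm across, 150 mm high, standing; origin at the centre of its underside.
- screwdriver: Bystander, to be left where it is: screwdriver 180 mm long, lying; origin near its middle, x axis towards the tip.
- small_board: Bystander, to be left where it is: small circuit board 80 x 60 mm with a chip and without heat sink or holes (not the one to load), about 14 mm high; origin at the centre of its underside.
- cutters: Bystander, to be left where it is: side cutters, about 150 mm long, lying; origin near the pivot.
Things that resemble listed ones, but are neither listed nor needed, are in the scene too. Leave any yellow look-alike of the board alone.

How it is judged:
By the outcome, as a careful person would: the job done as asked, in the order asked, and still so for the second after the job is handed in, with the robot touching nothing.
It also fails if it takes over 72 s, if anything falls off the work surface, if the arm or the gripper's body presses on something with over 40 N, if the wrist force passes 120 N, or if a joint passes its speed limit or range.

## Working session

There is one attempt and no reset: what is moved stays moved. The work goes in short steps, each a Python script; the robot and the scene stay as the last script left them, time stands still between calls to the robot, and variables do not carry over. Pictures are saved under pics/ and viewed, about 8 in all and at most 12, crops included, and the job is handed in when it is done.

```bash
ls; mkdir -p pics; cat > h.py <<'E'
import numpy as np, cv2
from scipy.spatial.transform import Rotation as R
from rig import arm, move_gripper, kinematics, cams, telemetry
def E(o): return R.from_euler('xyz',o,degrees=True).as_matrix()
def campose(n, pose=None):
    c=cams.get_calibration(n)
    K=np.array(c["camera_matrix"],float);d=np.array(c["dist"],float)
    if "T_tool_cam" in c:
        p,o=pose; T=np.array(c["T_tool_cam"],float); r=E(o)
        return K,d,r@T[:3,:3],r@T[:3,3]+np.array(p)
    o=np.array(c["orientation"],float)
    return K,d,(E(o) if o.size==3 else o.reshape(3,3)),np.array(c["position"],float)
def shot(n):
    pose=(telemetry.current_ee_pos(),telemetry.current_ee_rot())
    im,dp=cams.capture(n); return im,dp,campose(n,pose)
def save(im,f): cv2.imwrite('pics/'+f,cv2.cvtColor(im,cv2.COLOR_RGB2BGR))
def ray(uv,C):
    K,d,r,t=C; q=cv2.undistortPoints(np.array([[uv]],float),K,d)[0,0]
    return r@np.array([q[0],q[1],1.]),t
def at_z(uv,C,z):
    v,t=ray(uv,C); return t+v*(z-t[2])/v[2]
def at_d(uv,C,dp,w=2):
    u,v=int(round(uv[0])),int(round(uv[1])); a=dp[max(0,v-w):v+w+1,max(0,u-w):u+w+1]; a=a[a>0]
    if not a.size: return None
    r,t=ray(uv,C); return t+r*np.median(a)
def proj(P,C):
    K,d,r,t=C; return cv2.projectPoints(((np.array(P,float).reshape(-1,3)-t)@r),np.zeros(3),np.zeros(3),K,d)[0][:,0]
E
python3 - <<'E'
from h import *
print(arm.tip_reach, telemetry.current_ee_rot())
ims=[]
for n in ("top","scene"):
    im,dp,C=shot(n); save(im,n+'.png'); ims.append(im)
    print(n,cams.get_calibration(n)["position"],cams.get_calibration(n)["orientation"])
    for q in ("board","heat_sink","hole_large","hole_small","pin_large","pin_small","gate_tab","gate_hinge","fixture","small_board"):
        for t in cams.tip_of(q,n)[:3]:
            p=at_d(t["xy"],C,dp); print(q,np.round(t["xy"],1),round(t["confidence"],2),None if p is None else p.round(0))
cv2.imwrite('pics/a.png',cv2.cvtColor(cv2.resize(ims[0],(768,576)),cv2.COLOR_RGB2BGR))
E
```

```text
pics
22.0 [-1.79923785e+02  4.98261796e-03  1.54342780e+02]
top [ 413.115739      5.54625603 1397.78495203] [-174.88674038    0.36250043  -91.06325906]
board [221.6 248.5] 0.9 [325. 119.  12.]
board [197.3 184.4] 0.74 [550. 201.  10.]
board [318.1 213.9] 0.23 [ 438. -211.   63.]
heat_sink [220.5 244.8] 0.95 [338. 122.  13.]
heat_sink [195.5 181.3] 0.94 [561. 208.   9.]
hole_large [201.8 239.8] 0.72 [356. 188.   3.]
hole_large [364.9 186.8] 0.6 [ 531. -392.    4.]
hole_small [241.1 250.5] 0.94 [317.  51.   4.]
hole_small [197.1 164. ] 0.8 [624. 203.   2.]
pin_large [319.6 214.3] 0.66 [ 436. -216.   67.]
pin_small [293.8 177.5] 0.66 [ 562. -133.   61.]
pin_small [177.7 256.1] 0.24 [302. 270.  21.]
gate_tab [365.  186.3] 0.86 [ 533. -392.    3.]
gate_hinge [347.9 190.4] 0.73 [ 506. -289.  174.]
fixture [308.  195.3] 0.77 [ 501. -179.   60.]
small_board [372.7 155.3] 0.75 [ 643. -425.    7.]
scene [ 927.17726732  516.55886783 1015.00437937] [-145.88462568   -0.86442989  141.19119367]
board [326.2 189.4] 0.91 [344. 130.  28.]
board [289.3 251.5] 0.85 [564. 215.  31.]
heat_sink [327.6 184.9] 0.77 [332. 123.  31.]
heat_sink [295.7 247.2] 0.71 [542. 215.  29.]
heat_sink [198.  111.7] 0.53 [ 507. -290.  118.]
hole_large [334.1 209.3] 0.66 [360. 186.   3.]
hole_large [310.8 243.1] 0.63 [495. 228.  15.]
hole_small [268.5 265.9] 0.74 [626. 203.   3.]
hole_small [314.9 175. ] 0.56 [319.  59.   2.]
pin_large [234.6 125.9] 0.7 [ 423. -217.   60.]
pin_large [291.1 246.9] 0.18 [551. 207.  29.]
pin_small [214.5 159.6] 0.85 [ 553. -143.   61.]
gate_tab [190.7  64.5] 0.66 [ 507. -293.  299.]
gate_tab [183.7 245.3] 0.43 [784.  48.  78.]
gate_hinge [197.9 114.9] 0.92 [ 510. -289.  107.]
fixture [221.5 156.6] 0.85 [ 529. -140.   60.]
small_board [146.3 131.2] 0.55 [ 642. -425.    6.]
```

View pics/a.png

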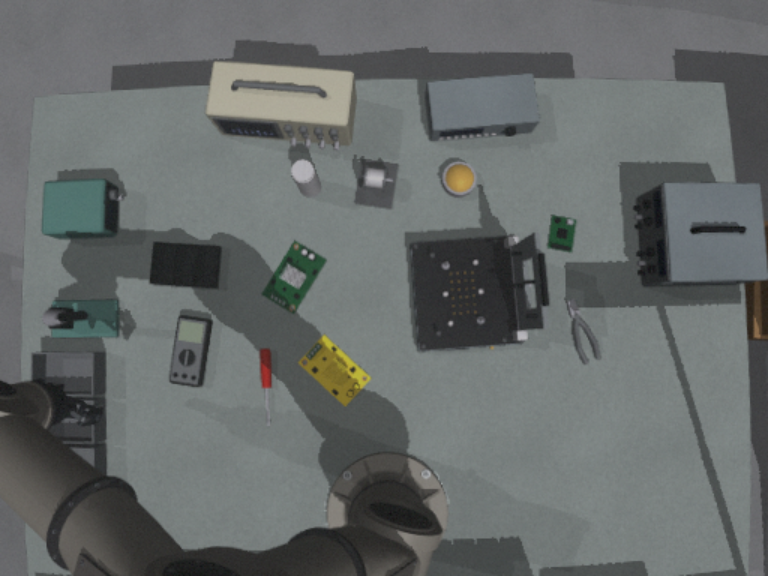

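View pics/scene.png

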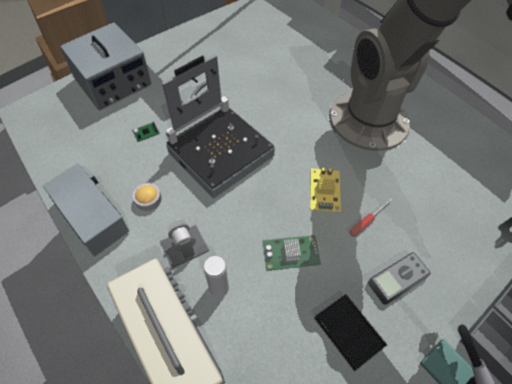

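The green board at top-view (295,276) carries the grey finned heat sink. The yellow one at (335,370) is the look-alike to leave alone. The gate stands upright on the fixture's right side in the top view. Next I'll confirm the green board with the wrist camera from above.

```bash
python3 - <<'E'
from h import *
for yaw in (60,-120):
    for p,y in (((555,208,350),yaw),((555,208,35),yaw),((500,-170,150),yaw+33),((500,-170,105),yaw+33)):
        print(yaw,p,None if (q:=kinematics.solve_ik(p,[180,0,y])) is None else np.round(q))
for yaw in (60,-120):
    try: arm.goto([545,205,330],[180,0,yaw]); break
    except arm.IKError as e: print(e)
im,dp,C=shot("wrist"); save(cv2.resize(im,(768,576)),'w1.png')
for q in ("board","heat_sink","hole_large","hole_small"):
    for t in cams.tip_of(q,"wrist")[:3]:
        print(q,np.round(t["xy"],1),round(t["confidence"],2),at_z(t["xy"],C,33 if q=="heat_sink" else 3.2).round(1),at_d(t["xy"],C,dp))
print(telemetry.current_ee_pos(),telemetry.current_ee_rot(),telemetry.current_time_s())
E
```

```text
60 (555, 208, 350) [-54.  14.  33.  97.  -8.  71. -49.]
60 (555, 208, 35) [-48.  36.  27. 113. -26.  38. -34.]
60 (500, -170, 150) [-33.  29.  58. 119. -32.  50.  46.]
60 (500, -170, 105) [-32.  35.  58. 120. -42.  48.  55.]
-120 (555, 208, 350) [-31.  13.   5.  96.  -1.  71. 124.]
-120 (555, 208, 35) [-22.  33.  -6. 111.   5.  37. 119.]
-120 (500, -170, 150) [ -39.   37.   70.  119.  -43.   55. -123.]
-120 (500, -170, 105) [ -37.   44.   69.  121.  -52.   55. -115.]
board [259.5 146.6] 0.95 [553.9 206.2   3.2] [554.46470996 207.4427981   10.89518272]
board [176.9 249.6] 0.65 [331.3 118.    3.2] [345.9489832  127.20122071  29.00763192]
board [259.  150.3] 0.65 [550.3 201.4   3.2] [551.53002046 204.11716799  19.12467316]
heat_sink [258.8 147.7] 0.92 [554.3 210.   33. ] [554.17038047 209.73142249  31.2872138 ]
heat_sink [173.4 261.2] 0.56 [329.6 112.9  33. ] [507.74472228 226.82617113 323.19875908]
hole_large [165.3 210.2] 0.85 [358.4 191.7   3.2] [357.84617605 191.5143842    2.01276298]
hole_large [214.1 163.8] 0.79 [475.9 218.7   3.2] [4.75238746e+02 2.18302426e+02 4.29163566e-01]
hole_small [295.4 124.7] 0.87 [619.7 208.3   3.2] [619.78770843 208.06874465   1.6726135 ]
hole_small [190.6 280.3] 0.61 [315.4  50.6   3.2] [314.95846904  50.22245305   2.44748201]
[544.84028892 205.5361574  329.82281876] [-1.79994489e+02  1.76985764e-02  6.00630784e+01] 3.1083
```

View pics/w1.png

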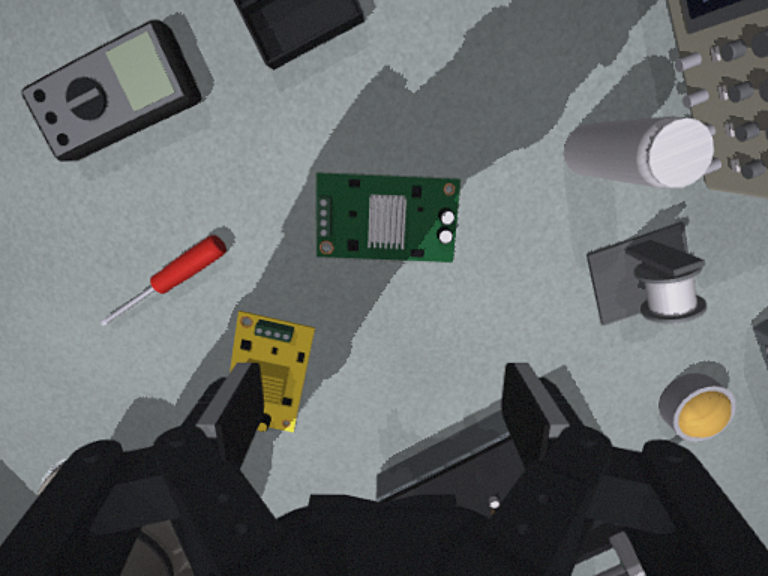

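This confirms the green board: heat sink in the middle at (387,221), terminal block at left (323,217), two capacitors at right (446,227), large hole (326,248), small hole (449,188). I'll fit its outline, move closer and preclose the fingers.

```bash
cat >> h.py <<'E'
def board_fit(im,C,z=3.2,near=None,R0=150):
    a=im.astype(int); m=((a[...,1]>a[...,0]+15)&(a[...,1]>a[...,2]+5)).astype(np.uint8)
    m=cv2.morphologyEx(m,cv2.MORPH_CLOSE,np.ones((7,7)))
    n,l,s,c=cv2.connectedComponentsWithStats(m)
    best=min((k for k in range(1,n) if s[k,4]>1500),key=lambda k:np.linalg.norm(at_z(c[k],C,z)[:2]-near))
    cs=max(cv2.findContours((l==best).astype(np.uint8),0,2)[0],key=len)[:,0]
    P=np.array([at_z(u,C,z)[:2] for u in cs.astype(float)],np.float32)
    (x,y),(w,h),ang=cv2.minAreaRect(P)
    if w<h: w,h,ang=h,w,ang+90
    return np.array([x,y]),(w,h),ang
E
python3 - <<'E'
from h import *
im,dp,C=shot("wrist"); c,s,ang=board_fit(im,C,near=np.array([554,207])); print(c,s,ang)
th=(ang+90)%180-90; th=th if abs(th)<90 else th
yaw=th+90; y=np.radians(yaw)
# tool x dir is (cos yaw,sin yaw); camera sees ahead along +x of tool? go 200mm high, 50 mm back
print(C[3]-np.array(telemetry.current_ee_pos()), C[2][:,2])
move_gripper(54)
tgt=c-15*np.array([np.cos(y),np.sin(y)])
arm.line_to([*tgt,200],[180,0,yaw],speed=250)
print('tip',arm.tip_reach,telemetry.current_width())
im,dp,C=shot("wrist"); save(cv2.resize(im,(768,576)),'w2.png')
print(board_fit(im,C,near=c))
for q in ("heat_sink","hole_large","hole_small"):
    for t in cams.tip_of(q,"wrist")[:2]:
        print(q,np.round(t["xy"],1),round(t["confidence"],2),at_z(t["xy"],C,33 if q=="heat_sink" else 3.2).round(1),at_d(t["xy"],C,dp))
print(telemetry.current_time_s())
E
```

```text
[551.8772583 209.317276 ] (150.429931640625, 89.93162536621094) 147.5459747314453
[ 40.7389904   70.18537623 119.82798788] [-0.15634655 -0.27146721 -0.94966379]
tip 22.0 53.859838133419686
(array([551.91717529, 209.4213562 ]), (150.0075225830078, 90.26020050048828), 147.59160995483398)
heat_sink [251.7 164.1] 0.78 [549.5 209.5  33. ] [546.20605562 204.75565385   8.59297152]
hole_large [198.5 184.8] 0.82 [478.6 216.6   3.2] [477.1299505  215.93003755  -0.99566355]
hole_large [134.5 249.7] 0.78 [355.3 190.1   3.2] [352.06107464 189.09379625  -1.28053891]
hole_small [309.7 126.8] 0.58 [623.2 204.9   3.2] [623.63389471 204.11135595  -0.9601818 ]
4.45
```

View pics/w2.png

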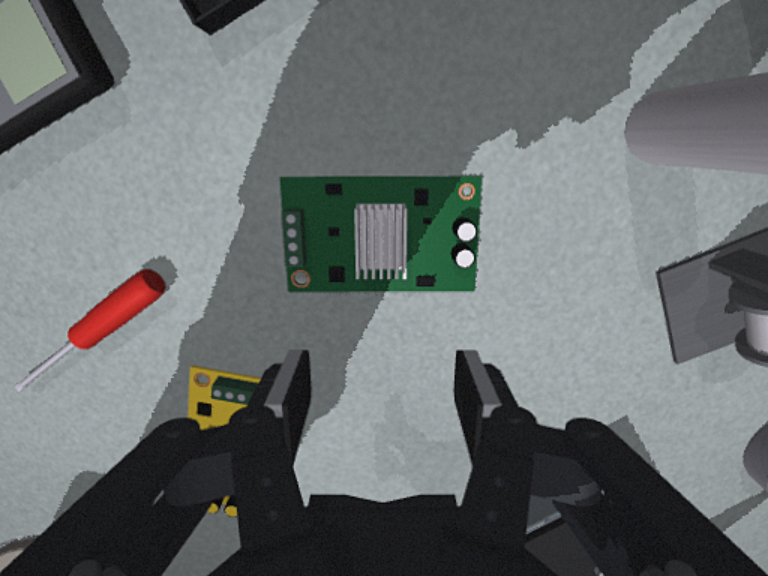

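The outline fits at 150.0 x 90.3 mm (given: 150 x 90), and the hole positions agree. Next I'll grasp.

```bash
python3 - <<'E'
from h import *
c=np.array([551.9,209.4]); yaw=57.6
arm.line_to([*c,80],[180,0,yaw],speed=200)
arm.line_to([*c,34],speed=80)
print('F',telemetry.current_contact_force())
move_gripper(30,50); print('w',telemetry.current_width(),'tip',arm.tip_reach,telemetry.current_contact_force())
arm.line_to([*c,60],speed=60)
arm.line_to([*c,240],speed=250)
arm.wait(0.2)
print('w',telemetry.current_width(),telemetry.current_contact_force(),telemetry.current_ee_pos(),telemetry.current_ee_rot())
im,dp,C=shot("wrist"); save(cv2.resize(im,(768,576)),'w3.png')
print(board_fit(im,C,z=3.2+240-34,near=c),telemetry.current_time_s())
E
```

```text
F [ 0.04363813 -0.1824317  -0.42244622]
w 34.795248173530105 tip 22.0 [-0.85485986 -1.0718618   6.59138277]
w 34.80935727728415 [-0.22567778  0.33757947 -1.88885946] [551.41317701 209.12883433 238.60388761] [-1.79958872e+02  1.22799073e-01  5.75935227e+01]
(array([553.96020508, 217.20639038]), (151.83462524414062, 76.03451538085938), 147.1513786315918) 7.9333
```

View pics/w3.png

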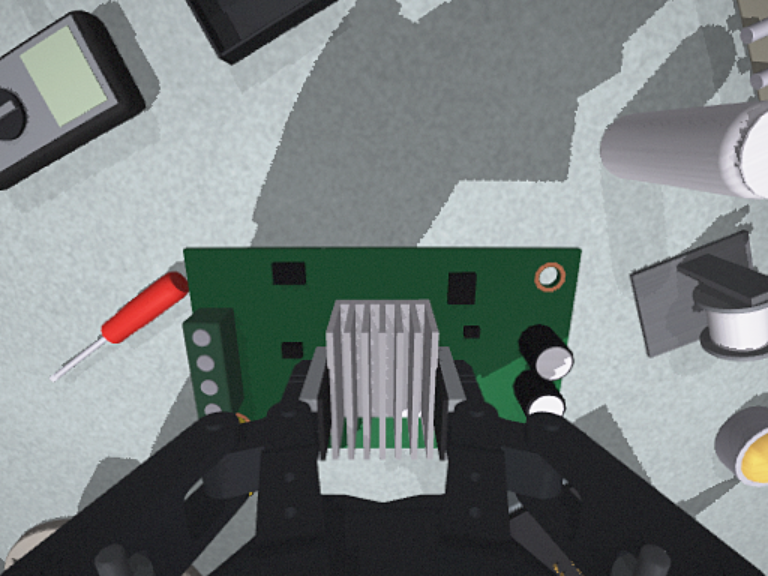

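The board is held: width 34.8 mm, far edge level, small hole at (550,277) in this view. I'll fit the held board in the tool frame, then look at the pins from above.

```bash
python3 - <<'E'
from h import *
# held board in the tool frame from same pose
pose=(telemetry.current_ee_pos(),telemetry.current_ee_rot()); im,dp,C=shot("wrist")
hs=cams.tip_of("hole_small","wrist")[:2]; hl=cams.tip_of("hole_large","wrist")[:2]; print(hs,hl)
Rt=E(pose[1]); tool=lambda P:(np.array(P)-pose[0])@Rt
a=im.astype(int); m=((a[...,1]>a[...,0]+15)&(a[...,1]>a[...,2]+5)&(dp>0)).astype(np.uint8); m[:150]=0
m=cv2.erode(m,np.ones((3,3))); v,u=np.nonzero(m); sel=slice(None,None,15)
P=np.array([tool(at_d((x,y),C,dp,0)) for x,y in zip(u[sel],v[sel])])
ok=np.abs(P[:,2]-np.median(P[:,2]))<6; A=np.c_[P[ok,:2],np.ones(ok.sum())]; k=np.linalg.lstsq(A,P[ok,2],rcond=None)[0]; print('plane z=ax+by+c',k,ok.sum())
# far edge line: topmost green pixel per column
g=((a[...,1]>a[...,0]+15)&(a[...,1]>a[...,2]+5)); g[:150]=0
zt=pose[0][2]-k[2]
cols=range(135,375,4); E_=np.array([tool(at_z((x,np.argmax(g[:,x])-.5),C,zt)) for x in cols if g[:200,x].any()])
l=np.polyfit(E_[:,1],E_[:,0],1); print('edge x at y=0, slope deg',l[1],np.degrees(np.arctan(l[0])),'resid',np.std(E_[:,0]-np.polyval(l,E_[:,1])))
for r in (175,190,200):
    cc=np.nonzero(g[r])[0]; print('row',r,tool(at_z((cc[0]-.5,r),C,zt)),tool(at_z((cc[-1]+.5,r),C,zt)))
print('hole',[tool(at_z(t["xy"],C,zt)) for t in hs])
arm.line_to([551,209,400],speed=250)
arm.goto([500,-240,400],[180,0,92.5]); arm.wait(.2)
print(telemetry.current_ee_pos(),telemetry.current_ee_rot(),np.round(telemetry.current_joints()),telemetry.current_width())
im,dp,C=shot("wrist"); np.savez('w4.npz',im=im,dp=dp,pos=telemetry.current_ee_pos(),rot=telemetry.current_ee_rot()); save(cv2.resize(im,(768,576)),'w4.png')
for q in ("pin_large","pin_small","gate_hinge","gate_tab"):
    for t in cams.tip_of(q,"wrist")[:2]: print(q,np.round(t["xy"],1),round(t["confidence"],2),at_z(t["xy"],C,68).round(1))
print(telemetry.current_time_s())
E
```

```text
[{'xy': [363.9, 185.5], 'confidence': 0.59}] [{'xy': [156.9, 283.4], 'confidence': 0.62}, {'xy': [419.5, 96.7], 'confidence': 0.48}]
plane z=ax+by+c [1.40381131e-03 3.97748555e-04 3.22068867e+01] 928
edge x at y=0, slope deg 45.02172566045255 0.07003670000342109 resid 0.16753345773483017
row 175 [ 39.17645579 -74.81955321  32.17730729] [39.06694174 74.79399689 32.09235228]
row 190 [ 30.16972109 -74.38294871  32.19366347] [30.06498876 74.92512747 32.10887351]
row 200 [ 23.98864889 -74.70064004  32.20523962] [23.8854464  75.2309859  32.12009193]
hole [array([32.79937859, 63.01630997, 32.11061068])]
[ 500.3695522  -239.34610278  399.90511391] [-1.79989769e+02  4.32908789e-03  9.25580016e+01] [-30.  10.  58.  99.  -9.  76.  31.] 35.07678921542852
pin_large [218.3 137.2] 0.81 [ 442.2 -223.4   68. ]
pin_small [300.5  84.1] 0.9 [ 566.6 -137.    68. ]
pin_small [256.4 236.1] 0.18 [ 511.3 -397.2   68. ]
10.9833
```

View pics/w4.png

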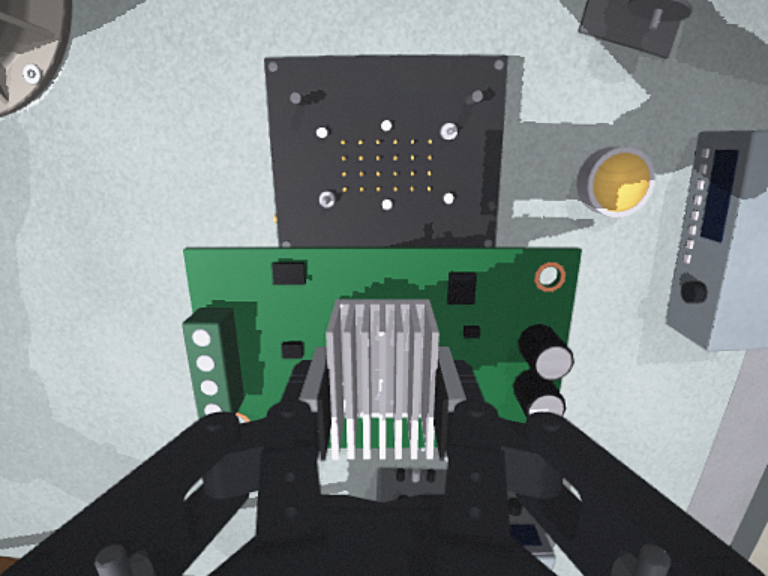

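The held board is centred in the tool to within 0.1 mm and 0.1°. The pins show at (326,199) for the large one and (449,130) for the small one, among four plain white pads. I'll take an enlarged crop to locate the pins.

```bash
python3 - <<'E'
from h import *
d=np.load('w4.npz'); im=d['im']; C=campose("wrist",(d['pos'],d['rot']))
c=im[60:160,190:330]; save(cv2.resize(c,None,fx=5.5,fy=5.5,interpolation=cv2.INTER_CUBIC),'crop.png')
g=cv2.cvtColor(im,cv2.COLOR_RGB2GRAY).astype(float)
m=((g>120)).astype(np.uint8); m[:60]=0;m[160:]=0;m[:,:195]=0;m[:,325:]=0
n,l,s,ce=cv2.connectedComponentsWithStats(m)
for k in range(1,n):
    if s[k,4]>=4:
        w=(l==k)*(g-60); v,u=np.nonzero(l==k); cc=(np.sum(w*np.arange(512))/w.sum(),np.sum(w*np.arange(384)[:,None])/w.sum())
        print(s[k].tolist(),np.round(cc,2),at_z(cc,C,68)[:2].round(1),at_z(cc,C,85)[:2].round(1))
# deck outline
dark=((g<95)).astype(np.uint8); dark[165:]=0
n,l,s,ce=cv2.connectedComponentsWithStats(dark); k=l[100,256]; v,u=np.nonzero(l==k)
for r in range(50,165,15):
    cc=u[v==r]; print(r,at_z((cc.min()-.5,r),C,60)[:2].round(1),at_z((cc.max()+.5,r),C,60)[:2].round(1))
for x in (190,220,260,300,325):
    r=v[u==x].min(); print('top',x,r,at_z((x,r-.5),C,60)[:2].round(1))
E
```

```text
[315, 61, 6, 7, 35] [317.74  63.78] [ 589.9 -106.9] [ 586.5 -108.8]
[195, 62, 5, 7, 32] [196.96  64.92] [ 409.2 -116.4] [ 412.5 -118. ]
[254, 80, 7, 8, 43] [257.04  83.22] [ 500.4 -139.1] [ 500.3 -139.8]
[294, 82, 11, 11, 100] [298.66  87.3 ] [ 564.2 -142. ] [ 561.6 -142.6]
[211, 85, 7, 7, 44] [214.06  87.95] [ 435.1 -148.6] [ 437.4 -149. ]
[251, 93, 2, 3, 5] [251.36  94.32] [ 492.4 -155.6] [ 492.6 -155.7]
[262, 93, 3, 3, 7] [263.01  94.27] [ 510.3 -154.8] [ 509.8 -154.9]
[274, 93, 2, 3, 6] [274.51  94.08] [ 527.9 -153.7] [ 526.8 -153.9]
[285, 93, 3, 3, 7] [286.34  94.  ] [ 546.1 -152.7] [ 544.2 -152.9]
[227, 94, 3, 2, 6] [228.06  94.51] [ 456.7 -157.4] [ 458.2 -157.4]
[239, 94, 3, 2, 6] [239.81  94.54] [ 474.7 -156.7] [ 475.5 -156.8]
[274, 103, 2, 4, 7] [274.46 104.69] [ 528.8 -169.4] [ 527.6 -169. ]
[228, 104, 2, 3, 5] [228.4  105.24] [ 457.5 -173.3] [ 459.  -172.8]
[239, 104, 3, 3, 8] [240.09 105.13] [ 475.6 -172.4] [ 476.4 -171.9]
[251, 104, 2, 3, 6] [251.37 105.  ] [ 493.1 -171.5] [ 493.2 -171. ]
[262, 104, 3, 3, 6] [262.89 105.11] [ 510.9 -170.9] [ 510.4 -170.4]
[285, 104, 3, 3
[... 710 characters left out ...]
2] [ 529.2 -199.6]
[285, 124, 2, 3, 5] [285.46 125.29] [ 548.2 -200.1] [ 546.3 -198.6]
[213, 128, 10, 11, 77] [217.03 132.62] [ 440.1 -216.3] [ 442.2 -214.2]
[296, 128, 7, 8, 42] [298.69 131.84] [ 570.1 -209.4] [ 567.4 -207.5]
[255, 133, 7, 7, 39] [257.49 135.9 ] [ 504.8 -218.8] [ 504.5 -216.6]
50 [376.8 -95.4] [619.6 -84.7]
65 [ 379.3 -116.7] [ 620.6 -106. ]
80 [ 378.7 -138.6] [ 621.6 -127.9]
95 [ 379.7 -160.9] [ 622.8 -150.2]
110 [ 382.2 -183.7] [ 624.  -173.1]
125 [ 383.1 -207.3] [ 625.2 -196.7]
140 [ 385.6 -231.4] [ 626.6 -220.9]
155 [ 386.5 -256.4] [ 628.  -245.9]
top 190 38 [397.6 -77.4]
top 220 37 [442.4 -74.6]
top 260 37 [501.8 -72.2]
top 300 37 [561.3 -69.2]
top 325 37 [598.6 -67.1]
```

View pics/crop.png

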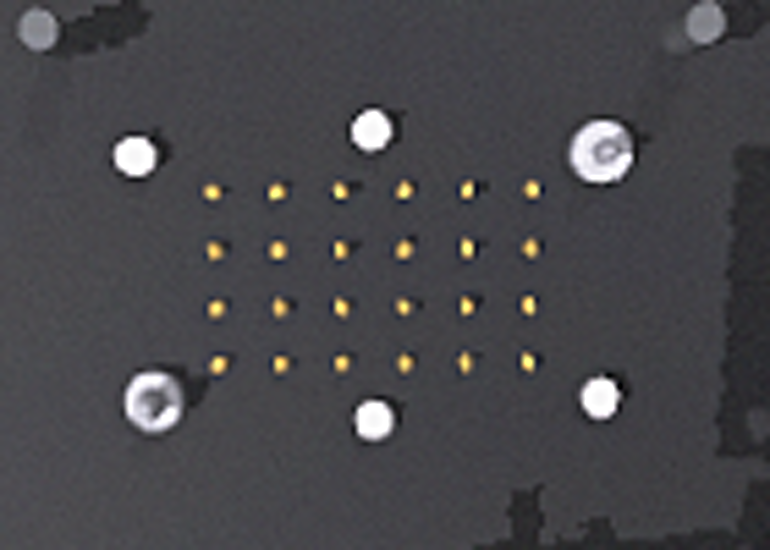

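Flange centres, at z=68, put pin_large at (440.5,-216) and pin_small at (564.4,-141.5). They are 144.5 mm apart (should be 144.9) and give a yaw of 3.0°, with seat centre (502.5,-178.9). The four pads and the deck edges agree. Next I'll hover just above the pins and look through the hole.

```bash
python3 - <<'E'
from h import *
c=np.array([502.5,-178.9]); o=[180,0,93.0]
arm.line_to([*c,400],o,speed=200)
arm.line_to([*c,180],speed=250)
arm.line_to([*c,128],speed=80); arm.wait(.3)
p=np.array(telemetry.current_ee_pos()); print(p,telemetry.current_ee_rot(),telemetry.current_contact_force(),telemetry.current_width())
im,dp,C=shot("wrist"); np.savez('w5.npz',im=im,pos=p,rot=telemetry.current_ee_rot())
a=cv2.resize(im[160:210,330:400],None,fx=8,fy=8,interpolation=cv2.INTER_CUBIC)
b=cv2.resize(im[255:305,130:180],None,fx=8,fy=8,interpolation=cv2.INTER_CUBIC)
w=np.hstack([a[:,:400],b]); save(w,'w5.png')
F=E([0,0,3.0])
for l in ((-64,-34),(64,34)):
    q=c+(F@np.array([*l,0]))[:2]; print(l,'pin tip',proj([*q,85],C),'hole top',proj([*q,p[2]-32.2],C))
print(telemetry.current_time_s())
E
```

```text
[ 502.67943837 -178.85077843  128.27618272] [ 1.79969197e+02 -2.11370720e-03  9.30103689e+01] [ 0.69449663  1.16918706 -1.21163981] 34.80298246762675
(-64, -34) pin tip [[160.51107234 272.84269904]] hole top [[155.2705276  282.87474999]]
(64, 34) pin tip [[358.24914599 177.58378539]] hole top [[365.00281696 182.92839384]]
13.625
```

View pics/w5.png

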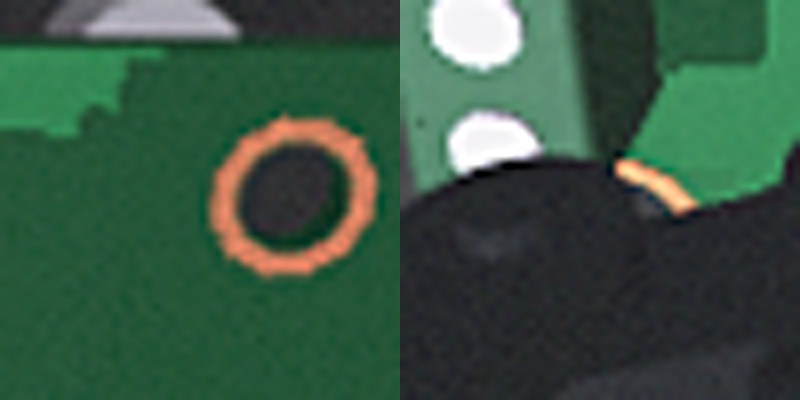

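The ring of hole_small is at px (366.3,184.1) against a predicted (365.0,182.9). At 0.57 mm per px that is under 0.8 mm, and the edges say about 0.15 mm, so I'll take a small compromise shift. I'll lower in small steps, watching the force.

```bash
python3 - <<'E'
from h import *
c=np.array([501.97,-178.75])
arm.line_to([*c,123],speed=60); arm.wait(.2)
f0=np.array(telemetry.current_contact_force()); print(f0)
z=123
while z>100:
    z-=1.5 if z>106 else 0.7
    arm.line_to([*c,z],speed=15)
    arm.wait(.05); f=np.array(telemetry.current_contact_force())-f0; p=np.array(telemetry.current_ee_pos())
    print(round(z,1),p.round(2),f.round(1),round(telemetry.current_width(),1))
    if f[2]>5 or np.hypot(*f[:2])>6: break
print(telemetry.current_moment(),telemetry.current_time_s())
im,dp,C=shot("wrist"); save(cv2.resize(im,(768,576)),'w6.png')
E
```

```text
[-0.21576555 -0.04870025 -2.82206506]
121.5 [ 501.94 -178.75  121.47] [-0.2 -0.1  1. ] 34.8
120.0 [ 501.91 -178.73  119.95] [-0.   0.5  1.2] 34.9
118.5 [ 501.94 -178.74  118.45] [ 0.2 -0.1  0.1] 35.1
117.0 [ 501.94 -178.75  116.95] [0.  0.8 0.6] 35.0
115.5 [ 501.93 -178.76  115.45] [0.2 0.  0.3] 35.0
114.0 [ 501.92 -178.76  113.94] [-0.2  0.1  0.6] 34.8
112.5 [ 501.96 -178.76  112.46] [-0.1  0.3  0.9] 35.4
111.0 [ 501.92 -178.75  110.95] [-0.  -0.9  1. ] 35.0
109.5 [ 501.95 -178.78  109.48] [-0.3  0.2 -0. ] 35.0
108.0 [ 501.92 -178.74  107.94] [0.3 0.6 1.4] 34.7
106.5 [ 501.96 -178.75  106.45] [0.9 0.3 1.7] 35.1
105.0 [ 501.94 -178.75  104.95] [ 1.1 -0.1  1.6] 35.0
104.3 [ 501.96 -178.73  104.27] [0.4 0.4 1.7] 35.2
103.6 [ 501.93 -178.76  103.58] [0.3 0.3 1.7] 35.1
102.9 [ 501.95 -178.76  102.9 ] [0.5 0.1 0.9] 35.0
102.2 [ 502.03 -178.8   102.6 ] [-4.1  2.2 12. ] 35.1
[0.34868587 0.76796158 0.06236134] 18.875
```

View pics/w6.png

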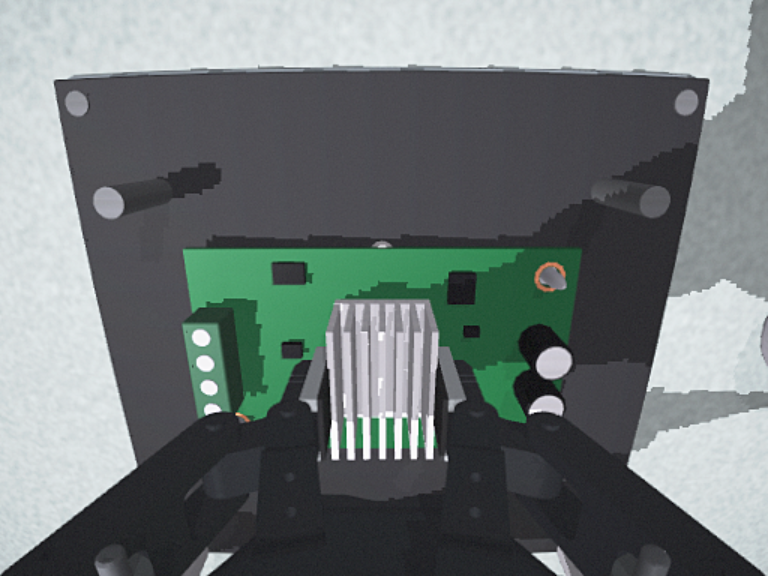

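hole_small has its pin through it at (550,277), and contact came at TCP z 102.6, the seat height. I'll release, back off, and check the seating and the gate angle.

```bash
python3 - <<'E'
from h import *
arm.line_to([501.97,-178.75,102.7],speed=15)
move_gripper(48); arm.wait(.2); print('w',telemetry.current_width(),telemetry.current_contact_force())
arm.line_to([501.97,-178.75,150],speed=60)
arm.line_to([501.97,-178.75,390],speed=250)
c=np.array([502.5,-178.9])
im,dp,C=shot("wrist"); print('fit',board_fit(im,C,z=71.2,near=c))
# flatness from depth on the green
a=im.astype(int); m=((a[...,1]>a[...,0]+15)&(a[...,1]>a[...,2]+5)&(dp>0)).astype(np.uint8); m=cv2.erode(m,np.ones((3,3)))
v,u=np.nonzero(m); P=np.array([at_d((x,y),C,dp,0) for x,y in zip(u[::5],v[::5])])
P=P[(np.abs(P[:,0]-c[0])<90)&(np.abs(P[:,1]-c[1])<65)]; P=P[np.abs(P[:,2]-np.median(P[:,2]))<5]
k=np.linalg.lstsq(np.c_[P[:,:2]-c,np.ones(len(P))],P[:,2],rcond=None)[0]; print('top plane',k,len(P))
save(cv2.resize(im,(768,576)),'w7.png')
im,dp,C=shot("scene"); np.savez('s2.npz',im=im,dp=dp)
t=cams.tip_of("gate_tab","scene"); print(t)
r=cams.spot_in("gate","scene"); print(r)
x0,y0,x1,y1=map(int,r[0]["rect"]); Q=[]
for v in range(y0,y1,2):
    for u in range(x0,x1,2):
        if dp[v,u]>0: Q.append(at_d((u,v),C,dp,0))
Q=(np.array(Q)-[503.0,-188.9,0])@E([0,0,3.0])
s=Q[(abs(Q[:,0])<92)&(Q[:,1]<-60)&(Q[:,1]>-260)&(Q[:,2]>120)&(Q[:,2]<320)]
for z in range(120,320,15):
    b=s[(s[:,2]>=z)&(s[:,2]<z+15)]
    if len(b): print(z,len(b),np.percentile(b[:,1],[10,50,90]).round(1),b[:,0].min().round(),b[:,0].max().round())
print(telemetry.current_time_s())
E
```

```text
w 47.96009681932119 [ 0.05172058 -0.05411314 -0.17501053]
fit (array([ 502.64511108, -179.3046875 ]), (150.95872497558594, 89.12979125976562), 2.962977647781372)
top plane [ 1.72819922e-03 -1.45275531e-03  7.03765539e+01] 571
[{'xy': [188.7, 64.0], 'confidence': 0.85}, {'xy': [147.8, 132.7], 'confidence': 0.7}]
[{'rect': [163.9, 56.5, 224.2, 131.2], 'confidence': 0.63}]
120 49 [-102.9 -101.2  -99. ] -90.0 90.0
135 50 [-103.9 -101.1  -99.2] -91.0 90.0
150 42 [-103.7 -101.5  -99.9] -88.0 92.0
165 63 [-107.4 -101.8  -98.8] -91.0 89.0
180 30 [-104.1 -101.5  -98.3] -90.0 91.0
195 27 [-104.9 -102.2 -100.4] -90.0 90.0
210 24 [-105.7 -103.  -100.6] -86.0 92.0
225 26 [-106.6 -102.6 -101. ] -88.0 91.0
240 47 [-106.2 -103.5  -88.9] -91.0 92.0
255 56 [-106.8 -104.6 -103. ] -90.0 91.0
270 61 [-109.4 -105.4 -103.2] -87.0 92.0
285 31 [-106.8 -105.  -102.8] -66.0 59.0
300 20 [-111.7 -106.4 -104.2] -19.0 50.0
21.9083
```

View pics/w7.png

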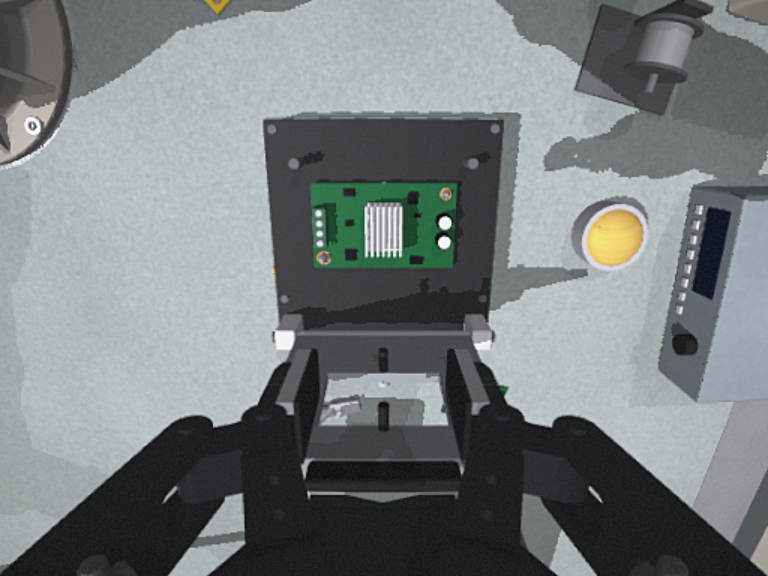

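Both holes show their pins, at (446,194) and (324,257). The board top plane is at z≈70.4 (expected 71.2) with 0.1° tilt, and its centre is within 0.5 mm. The gate stands at about 1.6 rad. I'll go over it with the gripper shut and push it down along its arc.

```bash
cat > gate.py <<'E'
from h import *
O=np.array([503.0,-188.9,0]); F=E([0,0,3.0])
W=lambda y,z:(O+F@np.array([0,y,z])).tolist()
def corner(th,r=170):
    t=np.radians(th); return W(-105+r*np.cos(t)-5*np.sin(t)-11, 98+r*np.sin(t)+5*np.cos(t)+22)
E
python3 - <<'E'
from gate import *
o=[180,0,93.0]
for P in [W(-165,400),W(-165,291)]+[corner(t) for t in (92,60,30,0)]:
    print(np.round(P),None if (q:=kinematics.solve_ik(P,o)) is None else np.round(q))
move_gripper(0); arm.line_to([501.97,-178.75,410],speed=150)
arm.line_to(W(-165,410),o,speed=200)
arm.line_to(W(-165,291),speed=150); arm.wait(.2)
f0=np.array(telemetry.current_contact_force()); print('f0',f0,arm.tip_reach,telemetry.current_width())
for t in range(96,15,-8):
    arm.line_to(corner(t),speed=90)
    f=np.array(telemetry.current_contact_force())-f0; print(t,np.round(telemetry.current_ee_pos(),1),f.round(1))
    if np.linalg.norm(f)>30: break
im,dp,C=shot("scene"); save(im,'s3.png'); print(telemetry.current_time_s())
E
```

```text
[ 512. -354.  400.] [-16.  22.  62.  90. -20.  79.  51.]
[ 512. -354.  291.] [-14.  28.  60.  99. -26.  68.  56.]
[ 510. -316.  290.] [-18.  24.  59. 102. -23.  67.  51.]
[ 505. -224.  270.] [-28.  18.  56. 109. -17.  62.  38.]
[ 501. -160.  209.] [-32.  19.  52. 116. -18.  54.  33.]
[ 500. -135.  125.] [-28.  25.  45. 120. -26.  44.  36.]
f0 [-0.91754949 -0.71398037 -0.63294865] 22.0 0.07259626983345221
96 [ 510.5 -327.3  288.8] [0.2 0.1 0.9]
88 [ 509.2 -303.9  290.2] [1.1 0.2 0.1]
80 [ 507.9 -280.2  288.4] [ 1.5 -0.2  0.8]
72 [ 506.7 -256.9  283.3] [0.2 0.4 0.6]
64 [ 505.5 -234.6  275. ] [ 0.  -0.   1.6]
56 [ 504.3 -213.3  263.5] [0.3 0.3 0.6]
48 [ 503.2 -194.2  249.4] [1.9 1.2 0.1]
40 [ 502.3 -177.4  232.7] [ 0.4  0.7 -0.2]
32 [ 501.4 -163.1  213.9] [ 1.3 -0.   1. ]
24 [ 500.7 -151.5  193.2] [1.2 0.2 1.6]
16 [ 500.4 -142.9  171.4] [0.8 1.1 0.7]
29.5333
```

View pics/s3.png

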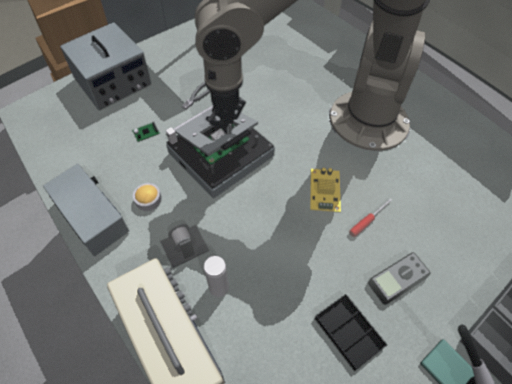

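The gate is following the fingers, now about 16° open. I'll finish slowly onto the stops.

```bash
python3 - <<'E'
from gate import *
f0=np.array([-0.9,-0.7,-0.6])
for t in (11,7,4,2): arm.line_to(corner(t),speed=50)
z=corner(1)[2]; x,y=corner(0)[:2]
while z>120:
    arm.line_to([x,y,z],speed=20); arm.wait(.05)
    f=np.array(telemetry.current_contact_force())-f0; print(round(z,1),np.round(telemetry.current_ee_pos(),2),f.round(1))
    if f[2]>15: break
    z-=0.7
arm.wait(.2); print(telemetry.current_contact_force())
arm.line_to([x,y,160],speed=80); arm.line_to([x,y,400],speed=250)
im,dp,C=shot("wrist"); save(cv2.resize(im,(768,576)),'w8.png')
# gate plane in fixture frame
K=[]
for v in range(40,260,2):
    for u in range(120,400,2):
        if dp[v,u]>0: K.append(at_d((u,v),C,dp,0))
Q=(np.array(K)-O)@F; s=Q[(abs(Q[:,0])<88)&(Q[:,1]>-95)&(Q[:,1]<80)&(abs(Q[:,2]-103)<12)]
for _ in range(4):
    A=np.c_[s[:,:2],np.ones(len(s))]; k=np.linalg.lstsq(A,s[:,2],rcond=None)[0]; e=s[:,2]-A@k; s=s[abs(e)<max(2,2*np.std(e))]
print('plane',k,len(s),'z at y=70',k[1]*70+k[2],'angle deg',np.degrees(np.arctan(k[1])),telemetry.current_time_s())
E
```

```text
128.0 [ 500.14 -134.94  127.95] [1.4 1.  0.8]
127.3 [ 500.17 -134.94  127.27] [1.1 0.4 0.4]
126.6 [ 500.15 -134.95  126.53] [ 1.1 -0.2  0.1]
125.9 [ 500.11 -134.97  125.82] [0.5 1.  0.7]
125.2 [ 500.19 -134.94  125.15] [1.5 0.7 0.8]
124.5 [ 500.24 -135.    124.95] [-4.1  2.6 16.7]
[-4.39061788  1.05571898 15.41340234]
plane [9.53231781e-04 7.93733642e-04 1.02163472e+02] 2145 z at y=70 102.2190337830713 angle deg 0.0454775781817181 34.7583
```

View pics/w8.png

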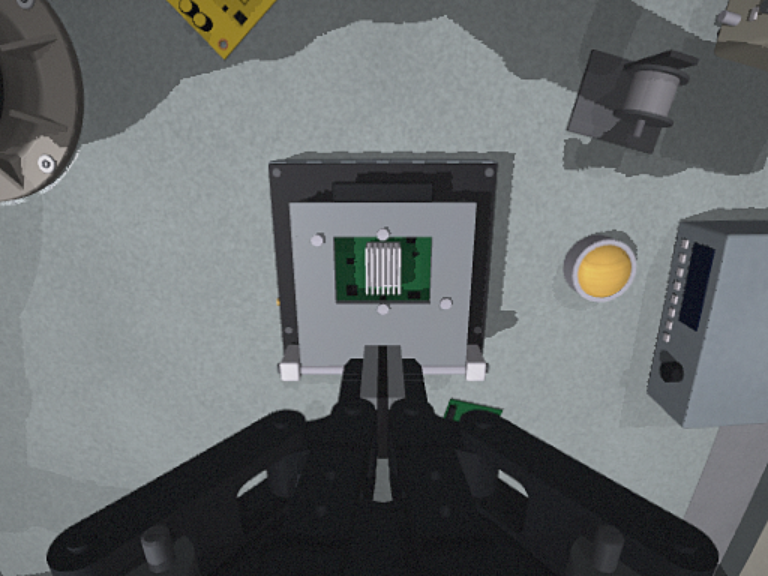

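The gate is level at 0.05° on its stops, the board sits in its window, and the robot is clear.

```bash
python3 -c "
from h import *
arm.sign_off()"
```

```text
the job is handed in; nothing more can be done
```

The green board with the heat sink is loaded in the fixture, the gate is fully shut, and the job is handed in at about 35 s of the 72 s allowed.

- **Board:** I gripped it by the heat sink and lowered it over the pins in small steps until it touched its rests with 12 N, at the expected height. After release, the pins showed in both holes. The board top measured 70.4 mm high (71.2 expected, within the 2 mm camera calibration), tilted 0.1°, and its centre was within 0.5 mm of the seat.
- **Gate:** I pushed it down along its arc with the closed fingertips until the stops met them with 16.7 N. Afterwards it measured level at 0.05°, and the heat sink stood in its window.
- **Everything else:** I touched nothing else on the bench, and the arm ended clear above the fixture. I did not re-measure the other items one by one.
- **Disagreement:** before seating, the small hole's position in the picture differed from the board's edges by up to 0.8 mm. I split the difference, and the pins went in with no notable side force (about 1 N) before seating.

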